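# Turn the binder leaf

## Robot

A 6-joint arm with a two-finger parallel gripper is mounted at the origin on the work surface. World frame = base frame: x ahead of the robot, y to its left, z up, the work surface at z = 0. Lengths are in m, angles in rad, forces in N, time in s.
With the tool pointing down it reaches from about 0.325 to 0.925 m from the base axis. Payload 3.1 kg.
Tool frame: the origin (TCP) lies midway between the tips of the shut fingers; the grasp point (between the pads) lies 19 mm behind it (arm.tcp_to_grasp is the distance from the TCP to the grasp point, in m); z points along the fingers, y is the line along which they close (so a half turn about z gives the same grasp; the last joint's range is limited). The gripper opens to 85 mm and grips with 20 to 120 N. Pads are 22 mm wide; open, the fingers measure 114 mm over their backs; the gripper's body (76 mm by 85 mm) begins 54 mm behind the grasp point. The pads swing forward as they close: fully open they stand 13 mm farther back than shut.
Start: joints at [1.074, 0.217, 1.613, -0, 1.311, -0.112], TCP at [0.235, 0.579, 0.231] pointing down, gripper open.
Joint ranges: [-2.75, 2.75], [-0.78, 2.1], [0.31, 2.55], [-1.13, 4.27], [0.13, 2.63], [-2.58, 2.58]. Speed limits (rad/s): [2.79, 2.79, 3.14, 3.14, 3.14, 3.14].

## Interface

Orientations are given as a unit quaternion [w, x, y, z].
In Python, from plant import status, eyes, arm gives the robot as it stands.
- The arm moves only by the shell command python3 -m crank 'ROWS' [FORCE]. ROWS is JSON, a list of rows, each an object of numbers: "ax", "ay", "az": the turn, a rotation vector about the world's x, y, z in rad; "dx", "dy", "dz": the shift along the world's x, y, z in m; "claw": the finger opening in m, from 0 to 0.0854. In form: [{"ax": .., "ay": .., "az": .., "dx": .., "dy": .., "dz": .., "claw": ..}, ...]. A call has exactly 8 rows; each row is the pose to reach, as a shift and turn from the pose commanded when the call began; what a row does not reach only later rows make up. A row lasts 1/12 s, in which the tool goes at most 41.7 mm and 7.16 degrees, less where a joint would pass 70% of its speed; a pose out of reach is approached as far as the arm can. A call with a gripper value outside its range is refused whole. The fingers move at their own pace and stop on an object; FORCE is the grip in N (left out, the last holds). Time passes only in rows, so rows that repeat a pose let the fingers close, or fill a call up. It gives the time, the measured TCP pose, the force, the opening and the grip force at its end, in the units of the state.
- status.state(): the state, without advancing time (a new reading comes with each control period).
- eyes.grab_frame(name): name is "side" or "top" or "wrist"; returns a dict with "image" (480x640x3 uint8, blue, green, red), "range_z" (480x640 float32, m along the optical axis (not along the pixel's ray), 0 where there is no reading), "fx", "fy", "cx", "cy" (pixels), "pose" (4x4, takes a point from camera to world coordinates). Camera axes: x right, y down, z forward; pixel columns grow to the right and rows downward; lengths in m; the calibration is good to about 2 mm. A picture is of the moment at which its call begins.
- arm.job_done(): hands the job in; it is judged then, once.
Trained networks look in a picture, given as the dict that the camera call returned (one of the last four; its "shot" number tells which), for a name from the list of things; names that differ only in an ending like _2 or _b are one class to them, and where a whole thing is asked for, a point or a joint stands for the part that bears it (a point fixed in the world has none). Each returns a list of dicts, best first, with "confidence" (0 to 1); they miss things now and then, are a little off and sometimes report something else, mostly with a low value. They report only what shows in the picture. A call takes as long as a camera call.
- eyes.spot_in(picture, target): "box" ([centre column, centre row, width, height] in pixels, round what is visible of it).
- eyes.regions_of(picture, target): "pixels" (480x640 bool, what is visible of it) and "box" ([centre column, centre row, width, height] in pixels, round what is visible of it).
The state is a dict: "clock": time; "joint_pos": joint angles; "qvel": joint speeds; "tau": joint torques, N m; "tcp_pos": TCP position; "eef_rot": TCP orientation; "wrist_force": force on the tool from outside, world axes, zero at the start; "wrist_torque": the same for the moment, N m; "grip_width": finger opening in m; "gripper_force": force on a finger pad.
Only numpy, scipy, OpenCV 4.12 (cv2) and the standard library are available. Lean on these libraries where they do the work, as an engineer would, in place of code of your own. Each camera call takes 0.05 s, during which the arm holds its last target. There are 200 camera calls.

## Task

The setup binder lies open on the bench with its yellow leaf standing ajar over the right-hand page. Using the fingertips as a pusher, without pinching the leaf, turn it by its red-tabbed edge over the rings and press it down so that it lies flat on the left-hand page. Leave the green leaf beneath it lying where it is, keep the binder in its place and disturb nothing else on the bench.

Things in the scene. Friction and masses are not known exactly. Their poses are not given: they have to be found in the camera images.
- binder: Open ring binder lying loose on the bench, about 0.9 kg: dark blue covers 3 mm thick, 235 mm long (its x, along the spine), 445 mm wide (its y). Origin: centre of its underside, under the ring line. At yaw 0 its x points away from the robot, its y to the robot's left: y < 0 is the right-hand page, y > 0 the left-hand page.
- rings (a point): Middle of the leaf's hinge line: centre of the middle ring, 28 mm above the binder's origin. The hinge line runs along the binder's x; axes as the binder's. Three steel rings of 47 mm outer diameter stand on the spine at x = -70, 0 and 70 mm; their tops are 52 mm above the bench.
- leaf (a joint): Angle (rad) of the yellow leaf about the hinge line: 0 flat on the right-hand page, pi/2 upright, pi flat on the left-hand page (stops at both ends). It is a rigid 70 g board punched tight on the rings: it stays at whatever angle it is left; about 1 N at the outer edge moves it. It starts ajar, 0.28 to 0.60 rad.
- leaf_tab (a point): Centre of the red tab, 175 mm from the hinge line, 45 mm to the binder's -x side of the middle ring. Tab: 60 mm along the spine, 165 to 185 mm from the hinge line. Site axes turn with the leaf and match the binder's at leaf angle 0: -y outwards along the leaf, z square to it (its upper face at the start).
- leaf_mid (a point): Centre of the yellow board, in mid-thickness; axes as leaf_tab. The board is 210 mm along the spine and reaches from 12 to 165 mm from the hinge line; 5 mm thick, only 3 mm in a rim along its outer edge (the tab likewise). Its mid-plane passes through the hinge line; lying flat, its upper face is 30 mm above the bench.
- left_page (a point): Centre of the top of the left-hand page's card stack, where the leaf is to lie: 25 mm above the bench, 92 mm from the spine. Each page is a white card stack 205 mm along the spine, reaching 18 to 166 mm from the spine; the right-hand one is 22 mm high.
- next_leaf (a joint): Angle (rad) of the thin green divider with a blue tab, lying on the right-hand page under the yellow leaf: 0 flat, growing as it is raised. Its top is 25 mm above the bench; blue tab at the binder's x = 45 mm, reaching 178 mm from the spine. It is to stay lying there.
- oil_bottle: Bystander, to be left alone: yellow oil bottle with red cap, 44 mm diameter, 125 mm high; stands beyond the binder's far end (places change). Origin: on the bench, centre of its underside.
- die: Bystander, to be left alone: turned steel press die, 38 mm diameter, 90 mm high; stands beyond the binder's far end (places change). Origin: on the bench, centre of its underside.
- screw_jar: Bystander, to be left alone: amber screw jar with black lid, 58 mm diameter, 75 mm high; stands beyond the binder's far end (places change). Origin: on the bench, centre of its underside.
- screwdriver: Bystander, to be left alone: yellow-handled screwdriver lying flat, 200 mm long, to the left of the binder. Origin: on the bench, under it; its x runs along it.
- tape: Bystander, to be left alone: orange tape measure, 68 x 64 x 36 mm, to the right of the binder. Origin: on the bench, centre of its underside.
- wrench: Bystander, to be left alone: steel spanner lying flat, 190 mm long, at the near right of the bench. Origin: on the bench, under it; its x runs along it.
- mug: Bystander, to be left alone: blue mug, 80 mm diameter, 95 mm high, at the left. Origin: on the bench, centre of its underside.

How it is judged:
On the way, in this order (a step that is already met when the one before it is completed fails the run):
1. the yellow leaf has been turned past upright (value of joint leaf between 1.75 and 2.8 rad).
2. the yellow leaf lies flat on the left-hand page (value of joint leaf above 3.07 rad), for 0.2 s.
At the end, for the whole second after the job is handed in: The yellow leaf lies still and flat on the left-hand page (within about 4 degrees, joint above 3.07), the green leaf still lies flat on the right-hand page (below 0.06 rad), the binder lies flat within 30 mm of where it started, and every other loose thing is within 20 mm of where it started (value of joint leaf above 3.07 rad and velocity of joint leaf between -0.05 and 0.05 rad/s and value of joint next_leaf below 0.06 rad and distance of binder from where it was at the start of the episode below 0.03 m and angle between binder's own z axis and vertical below 0.03 rad and linear speed of binder below 0.01 m/s and distance of each of oil_bottle, die, screw_jar, screwdriver, tape, wrench, mug from where it was at the start of the episode below 0.02 m); the robot touches nothing.
It fails at once if the yellow leaf is pinched (both of its faces pressed by the fingers at once) ((contact force between the fingers and leaf_c1 above 1.5 N or contact force between the fingers and leaf_c4 above 1.5 N) and (contact force between the fingers and leaf_c2 above 1.5 N or contact force between the fingers and leaf_c5 above 1.5 N)).
It fails at once if the green leaf beneath is turned up (more than 0.15 rad) (value of joint next_leaf above 0.15 rad).
It fails at once if the binder is lifted or tipped (height (world z) of binder above 0.008 m or angle between binder's own z axis and vertical above 0.06 rad).
It fails at once if the binder is shoved out of place (more than 30 mm) (distance of binder from where it was at the start of the episode above 0.03 m).
It fails at once if a bystander is moved more than 20 mm or tipped (distance of any of oil_bottle, die, screw_jar, screwdriver, tape, wrench, mug from where it was at the start of the episode above 0.02 m or angle between any of oil_bottle, die, screw_jar, mug's own z axis and vertical above 0.3 rad).
It also fails if it takes over 42 s, if anything falls off the work surface, if the arm or the gripper's body presses on something with over 40 N, if the wrist force passes 120 N, or if a joint passes its speed limit or range.

## Working session

There is one attempt and no reset: what is moved stays moved. The work goes in short steps, Python scripts to look and compute and a shell command to move; the robot and the scene stay as the last step left them, time stands still between calls to the robot, and variables do not carry over. Pictures are saved under pics/ and viewed, at most 10 in all, crops included, and the job is handed in when it is done.

```bash
ls; mkdir -p pics; cat > h.py <<'E'
import numpy as np, cv2
from plant import status, eyes, arm
def cloud(f):
    z=f["range_z"]; v,u=np.mgrid[0:480,0:640]
    P=np.stack([(u-f["cx"])/f["fx"]*z,(v-f["cy"])/f["fy"]*z,z],-1)
    T=np.array(f["pose"]); W=P@T[:3,:3].T+T[:3,3]; W[z<=0]=np.nan
    return W
E
python3 - <<'E'
from h import *
for n in ("top","side"):
    f=eyes.grab_frame(n); cv2.imwrite(f"pics/{n}0.png",f["image"]); W=cloud(f)
    np.savez(f"{n}0.npz",W=W,img=f["image"])
    for t in ("binder","leaf","leaf_tab","next_leaf","oil_bottle","die","screw_jar","screwdriver","tape","wrench","mug"):
        for r in eyes.regions_of(f,t)[:1]:
            p=W[r["pixels"]]; p=p[~np.isnan(p[:,0])]
            print(n,t,round(r["confidence"],2),np.round(r["box"]),np.round(np.median(p,0),3),np.round(np.percentile(p,2,0),3),np.round(np.percentile(p,98,0),3))
s=status.state(); print(s["clock"],s["tcp_pos"],s["eef_rot"],s["wrist_force"])
E
```

```text
pics
top binder 0.85 [347. 223. 172. 119.] [ 0.565 -0.024  0.026] [ 0.437 -0.231  0.   ] [0.707 0.196 0.098]
top leaf 0.64 [376. 227.  78.  76.] [ 0.548 -0.102  0.071] [ 0.453 -0.175  0.036] [ 0.657 -0.021  0.103]
top leaf_tab 0.68 [375. 226.  75.  81.] [ 0.546 -0.101  0.07 ] [ 0.452 -0.173  0.034] [ 0.656 -0.018  0.103]
top next_leaf 0.52 [391. 240.  51.  62.] [ 0.553 -0.179  0.025] [ 0.438 -0.2    0.02 ] [ 0.6  -0.08  0.03]
top oil_bottle 0.77 [410. 175.  21.  27.] [ 0.691 -0.177  0.08 ] [ 0.679 -0.201 -0.001] [ 0.738 -0.161  0.127]
top die 0.55 [363. 167.  14.  15.] [ 0.721 -0.055  0.058] [ 0.709 -0.072  0.005] [ 0.742 -0.039  0.089]
top screw_jar 0.89 [329. 156.  21.  26.] [0.741 0.05  0.073] [0.725 0.025 0.015] [0.774 0.075 0.08 ]
top screwdriver 0.78 [245. 202.  29.  61.] [0.582 0.279 0.022] [ 0.531  0.243 -0.001] [0.701 0.306 0.029]
top tape 0.85 [453. 255.  32.  29.] [ 0.491 -0.306  0.034] [ 0.456 -0.347  0.001] [ 0.529 -0.272  0.04 ]
top wrench 0.79 [480. 333.  25.  71.] [ 0.284 -0.386  0.007] [ 0.2   -0.418  0.   ] [ 0.368 -0.354  0.012]
top mug 0.68 [148. 227.  54.  37.] [
[... 673 characters left out ...]
078 -0.001] [ 0.742 -0.005  0.089]
side screw_jar 0.64 [342. 273. 112.  26.] [ 0.548 -0.116  0.076] [ 0.45  -0.179  0.036] [ 0.653 -0.027  0.104]
side screwdriver 0.7 [346. 202.  72.  13.] [0.588 0.271 0.016] [ 0.53   0.24  -0.001] [0.695 0.303 0.026]
side tape 0.68 [329. 376.  43.  47.] [ 0.492 -0.326  0.032] [ 0.456 -0.352  0.006] [ 0.527 -0.285  0.037]
side wrench 0.96 [201. 431. 120.  54.] [ 0.28  -0.39   0.006] [ 0.195 -0.421 -0.001] [ 0.37  -0.354  0.009]
side mug 0.81 [298. 155.  26.  38.] [0.516 0.483 0.062] [0.479 0.47  0.003] [0.553 0.552 0.094]
1.2 [0.2345901  0.5793288  0.23133173] [7.10023802e-06 1.91196860e-01 9.81551710e-01 2.82539939e-05] [ 0.17431726 -0.11242673 -0.00434591]
```

```bash
python3 - <<'E'
from h import *
from scipy.spatial.transform import Rotation as R
d={n:np.load(n+"0.npz") for n in("top","side")}
for n in d:
    img=d[n]["img"];W=d[n]["W"]
    hsv=cv2.cvtColor(img,cv2.COLOR_BGR2HSV)
    box=(W[...,0]>.4)&(W[...,0]<.69)&(W[...,1]>-.26)&(W[...,1]<.23)
    H,S,V=cv2.split(hsv)
    y=box&(H>18)&(H<38)&(S>100)&(W[...,2]>.03)
    red=box&((H<8)|(H>172))&(S>120)
    blue=box&(H>105)&(H<130)&(S>80)&(W[...,2]<.012)
    for k,m in(("yellow",y),("red",red),("cover",blue)):
        p=W[m]; 
        if len(p)<4: print(n,k,len(p));continue
        c=p.mean(0); u,s,vt=np.linalg.svd(p-c,full_matrices=False)
        r=cv2.minAreaRect((p[:,:2]*1000).astype(np.float32))
        print(n,k,len(p),c.round(4),"normal",vt[2].round(3),"rms",(s[2]/len(p)**.5).round(4),r, p.min(0).round(3),p.max(0).round(3))
    cv2.imwrite(f"pics/{n}c.png",cv2.resize(img[110:350,180:500] if n=="top" else img[190:400,220:500],(800,600)))
E
```

```text
top yellow 1770 [ 0.5608 -0.0933  0.0651] normal [-0.11  -0.39  -0.914] rms 0.0038 ((579.476318359375, -101.78359985351562), (140.73143005371094, 261.1390686035156), 76.01087951660156) [ 0.437 -0.2    0.03 ] [ 0.69  -0.002  0.103]
top red 176 [ 0.4919 -0.1613  0.1025] normal [0.093 0.352 0.931] rms 0.0021 ((492.49176025390625, -161.5384521484375), (18.867084503173828, 59.31650161743164), 76.31417083740234) [ 0.463 -0.176  0.096] [ 0.522 -0.147  0.108]
top cover 2957 [ 0.5439 -0.023   0.0039] normal [-0.001 -0.    -1.   ] rms 0.0024 ((574.2676391601562, -17.102371215820312), (443.9593505859375, 232.4692840576172), 75.96578216552734) [ 0.41  -0.258 -0.004] [0.69  0.223 0.011]
side yellow 959 [ 0.5763 -0.1251  0.0736] normal [0.129 0.376 0.918] rms 0.0055 ((574.7462158203125, -103.38829803466797), (159.4789581298828, 260.9086608886719), 79.90357971191406) [ 0.436 -0.205  0.032] [ 0.69  -0.008  0.102]
side red 123 [ 0.5045 -0.1666  0.1038] normal [ 0.047 -0.263 -0.964] rms 0.0023 ((576.064453125, -176.42462158203125), (23.89177894592285, 228.4669189453125), 81.01164245605469) [ 0.463 -0.189  0.097] [ 0.69  -0.148  0.125]
side cover 2977 [ 0.5371 -0.1701  0.0025] normal [0.    0.001 1.   ] rms 0.0013 ((573.6896362304688, -18.155731201171875), (447.1952209472656, 231.41676330566406), 75.76396942138672) [ 0.409 -0.26  -0.002] [0.69  0.221 0.006]
```

View pics/topc.png

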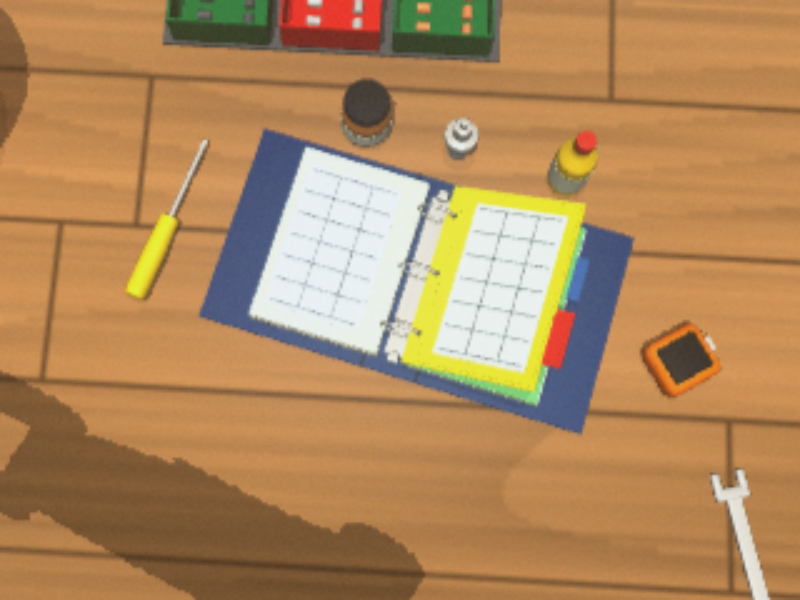

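View pics/sidec.png

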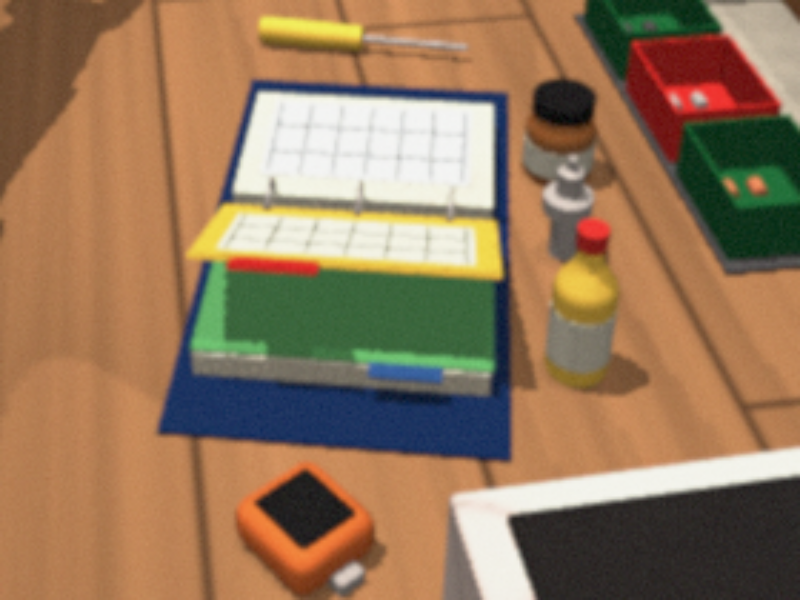

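The top crop shows the red tab at (560,340) and the rings at about x=400–440. The side crop shows the leaf standing clear above the green divider, with the red tab at (272,267). From the fits, the binder is at (0.574, -0.0175), yaw -14°, and the leaf angle is about 0.44.

```bash
cat > plan.py <<'E'
from h import *
from scipy.spatial.transform import Rotation as R
C=np.array([.574,-.0175,0]); YAW=np.radians(-14.0); B=R.from_euler("z",YAW)
def rot(t): # t: tilt deg; tool y along binder -/+x, pointing down then tilted towards +y_b
    # tool columns at tilt 0: z down, y = binder x, x = y cross z
    z=np.array([0,0,-1.]);y=np.array([1.,0,0]);x=np.cross(y,z)
    return B*R.from_euler("x",np.radians(t))*R.from_matrix(np.stack([x,y,z],1))
def tcp_on_leaf(phi,t,r0,gap=0.):
    t=np.radians(t);d=np.array([np.sin(t),-np.cos(t)]);n=np.array([np.cos(t),np.sin(t)])
    l=np.array([-np.cos(phi),np.sin(phi)]);m=np.array([-np.sin(phi),-np.cos(phi)]) # m: out of the under face
    m=np.array([-np.sin(phi),-np.cos(phi)])
    h=0
    for s in np.linspace(0,.06,13):
        for k in(-.011,.011):
            q=-s*d+k*n
            if r0+q@l<=.187: h=max(h,-(q@m))
    return np.array([0,.028])+r0*l+(h+.0025+gap)*m
def show(pts,s=None):
    s=s or status.state(); p=np.array(s["tcp_pos"]);q=R.from_quat(np.roll(s["eef_rot"],-1))
    print("clock",round(s["clock"],2),"tcp",p.round(3),"F",np.round(s["wrist_force"],1),"binder frame",B.inv().apply(p-C).round(3),"j",np.round(s["joint_pos"],2))
    for (xb,yb,zb,t) in pts:
        w=C+B.apply([xb,yb,zb]); rv=(rot(t)*q.inv()).as_rotvec()
        print("b",np.round([xb,yb,zb,t],3),"d",(w-p).round(3),"a",rv.round(3))
def arc(phis,ts,r0,gap=0.):
    return [(-.045,*tcp_on_leaf(f,t,r0,gap),t) for f,t in zip(phis,ts)]
E
python3 -m crank '[{"dz":0.04,"claw":0},{"dx":0.05,"dy":-0.04,"dz":0.06,"az":-0.2,"claw":0},{"dx":0.2,"dy":-0.28,"dz":0.08,"az":-1,"claw":0},{"dx":0.2,"dy":-0.28,"dz":0.08,"az":-1,"claw":0},{"dx":0.2,"dy":-0.28,"dz":0.08,"az":-1,"claw":0},{"dx":0.2,"dy":-0.28,"dz":0.08,"az":-1,"claw":0},{"dx":0.2,"dy":-0.28,"dz":0.08,"az":-1,"claw":0},{"dx":0.2,"dy":-0.28,"dz":0.08,"az":-1,"claw":0}]'
python3 -c "
from plan import *
show([(-.045,-.1,.3,0),(-.045,-.25,.2,0),(-.045,-.25,.2,50)])"
```

```text
clock 1.2 tcp [0.235 0.579 0.231] F [ 0.2 -0.1 -0. ] binder frame [-0.474  0.497  0.231] j [ 1.07  0.22  1.61  0.    1.31 -0.11]
b [-0.045 -0.1    0.3    0.   ] d [ 0.272 -0.683  0.069] a [-0.    0.   -1.43]
b [-0.045 -0.25   0.2    0.   ] d [ 0.235 -0.829 -0.031] a [-0.    0.   -1.43]
b [-4.5e-02 -2.5e-01  2.0e-01  5.0e+01] d [ 0.235 -0.829 -0.031] a [ 0.844  0.43  -1.332]invalid input
```

```bash
python3 -m crank '[{"ax":0,"ay":0,"az":0,"dx":0,"dy":0,"dz":0.04,"claw":0},{"ax":0,"ay":0,"az":-0.2,"dx":0.05,"dy":-0.04,"dz":0.06,"claw":0},{"ax":0,"ay":0,"az":-1,"dx":0.2,"dy":-0.28,"dz":0.08,"claw":0},{"ax":0,"ay":0,"az":-1,"dx":0.2,"dy":-0.28,"dz":0.08,"claw":0},{"ax":0,"ay":0,"az":-1,"dx":0.2,"dy":-0.28,"dz":0.08,"claw":0},{"ax":0,"ay":0,"az":-1,"dx":0.2,"dy":-0.28,"dz":0.08,"claw":0},{"ax":0,"ay":0,"az":-1,"dx":0.2,"dy":-0.28,"dz":0.08,"claw":0},{"ax":0,"ay":0,"az":-1,"dx":0.2,"dy":-0.28,"dz":0.08,"claw":0}]'
python3 -c "
from plan import *
show([(-.045,-.1,.3,0),(-.045,-.25,.2,0),(-.045,-.25,.2,50)])"
```

```text
clock: 1.87
tcp_pos: [0.4038, 0.3452, 0.3066]
eef_rot: [0.0, 0.591, 0.806, 0.0]
wrist_force: [0.7, 0.6, 0.3]
grip_width: -0.0001
gripper_force: 0.0
clock 1.87 tcp [0.404 0.345 0.307] F [0.7 0.6 0.3] binder frame [-0.253  0.311  0.307] j [ 0.58 -0.04  1.75 -0.    1.43  0.27]
b [-0.045 -0.1    0.3    0.   ] d [ 0.102 -0.449 -0.007] a [-0.     0.001 -0.55 ]
b [-0.045 -0.25   0.2    0.   ] d [ 0.066 -0.594 -0.107] a [-0.     0.001 -0.55 ]
b [-4.5e-02 -2.5e-01  2.0e-01  5.0e+01] d [ 0.066 -0.594 -0.107] a [ 0.883  0.028 -0.514]
```

```bash
python3 -m crank '[{"ax":0,"ay":0,"az":-0.5,"dx":0.07,"dy":-0.3,"dz":0,"claw":0},{"ax":0,"ay":0,"az":-0.5,"dx":0.07,"dy":-0.3,"dz":0,"claw":0},{"ax":0,"ay":0,"az":-0.5,"dx":0.07,"dy":-0.3,"dz":0,"claw":0},{"ax":0,"ay":0,"az":-0.5,"dx":0.07,"dy":-0.3,"dz":0,"claw":0},{"ax":0,"ay":0,"az":-0.5,"dx":0.07,"dy":-0.3,"dz":0,"claw":0},{"ax":0,"ay":0,"az":-0.5,"dx":0.07,"dy":-0.3,"dz":0,"claw":0},{"ax":0,"ay":0,"az":-0.5,"dx":0.07,"dy":-0.3,"dz":0,"claw":0},{"ax":0,"ay":0,"az":-0.5,"dx":0.07,"dy":-0.3,"dz":0,"claw":0}]' | head -3
python3 -m crank '[{"ax":0,"ay":0,"az":0,"dx":0,"dy":-0.25,"dz":0,"claw":0},{"ax":0,"ay":0,"az":0,"dx":0,"dy":-0.25,"dz":0,"claw":0},{"ax":0,"ay":0,"az":0,"dx":0,"dy":-0.25,"dz":0,"claw":0},{"ax":0,"ay":0,"az":0,"dx":0,"dy":-0.25,"dz":0,"claw":0},{"ax":0,"ay":0,"az":0,"dx":0,"dy":-0.25,"dz":0,"claw":0},{"ax":0,"ay":0,"az":0,"dx":0,"dy":-0.25,"dz":0,"claw":0},{"ax":0,"ay":0,"az":0,"dx":0,"dy":-0.25,"dz":0,"claw":0},{"ax":0,"ay":0,"az":0,"dx":0,"dy":-0.25,"dz":0,"claw":0}]' | head -3
python3 -c "
from plan import *
show([(-.045,-.25,.25,50),(-.045,-.25,.2,50)])"
```

```text
clock: 2.53
tcp_pos: [0.4738, 0.0423, 0.3065]
eef_rot: [0.001, 0.772, 0.636, -0.0]
clock: 3.2
tcp_pos: [0.4727, -0.2051, 0.306]
eef_rot: [-0.0, 0.772, 0.636, 0.0]
clock 3.2 tcp [ 0.473 -0.205  0.306] F [-0.  -0.1 -0.6] binder frame [-0.053 -0.207  0.306] j [-0.55 -0.07  1.78  0.    1.43 -0.35]
b [-4.5e-02 -2.5e-01  2.5e-01  5.0e+01] d [-0.003 -0.044 -0.056] a [ 0.851 -0.19  -0.048]
b [-4.5e-02 -2.5e-01  2.0e-01  5.0e+01] d [-0.003 -0.044 -0.106] a [ 0.851 -0.19  -0.048]
```

```bash
python3 -m crank '[{"ax":0.85,"ay":-0.19,"az":-0.05,"dx":0,"dy":-0.04,"dz":-0.05,"claw":0},{"ax":0.85,"ay":-0.19,"az":-0.05,"dx":0,"dy":-0.04,"dz":-0.05,"claw":0},{"ax":0.85,"ay":-0.19,"az":-0.05,"dx":0,"dy":-0.04,"dz":-0.05,"claw":0},{"ax":0.85,"ay":-0.19,"az":-0.05,"dx":0,"dy":-0.04,"dz":-0.05,"claw":0},{"ax":0.85,"ay":-0.19,"az":-0.05,"dx":0,"dy":-0.04,"dz":-0.05,"claw":0},{"ax":0.85,"ay":-0.19,"az":-0.05,"dx":0,"dy":-0.04,"dz":-0.05,"claw":0},{"ax":0.85,"ay":-0.19,"az":-0.05,"dx":0,"dy":-0.04,"dz":-0.05,"claw":0},{"ax":0.85,"ay":-0.19,"az":-0.05,"dx":0,"dy":-0.04,"dz":-0.05,"claw":0}]' | head -3
python3 -c "
from plan import *
show([(-.045,-.25,.12,50),(-.045,-.215,.065,50),(-.045,-.15,.063,50)])"
```

```text
clock: 3.87
tcp_pos: [0.4717, -0.2428, 0.252]
eef_rot: [-0.263, 0.714, 0.556, 0.334]
clock 3.87 tcp [ 0.472 -0.243  0.252] F [-0.4  0.8 -0.2] binder frame [-0.045 -0.243  0.252] j [-0.96  0.31  1.68  0.63  1.78 -0.78]
b [-4.5e-02 -2.5e-01  1.2e-01  5.0e+01] d [-0.002 -0.006 -0.132] a [-0.006 -0.003  0.002]
b [-4.50e-02 -2.15e-01  6.50e-02  5.00e+01] d [ 0.007  0.028 -0.187] a [-0.006 -0.003  0.002]
b [-4.5e-02 -1.5e-01  6.3e-02  5.0e+01] d [ 0.022  0.091 -0.189] a [-0.006 -0.003  0.002]
```

```bash
python3 -m crank '[{"ax":0,"ay":0,"az":0,"dx":0,"dy":-0.005,"dz":-0.04,"claw":0},{"ax":0,"ay":0,"az":0,"dx":0,"dy":-0.005,"dz":-0.08,"claw":0},{"ax":0,"ay":0,"az":0,"dx":0,"dy":-0.005,"dz":-0.12,"claw":0},{"ax":0,"ay":0,"az":0,"dx":0,"dy":0,"dz":-0.15,"claw":0},{"ax":0,"ay":0,"az":0,"dx":0.005,"dy":0.02,"dz":-0.18,"claw":0},{"ax":0,"ay":0,"az":0,"dx":0.007,"dy":0.028,"dz":-0.187,"claw":0},{"ax":0,"ay":0,"az":0,"dx":0.012,"dy":0.05,"dz":-0.188,"claw":0},{"ax":0,"ay":0,"az":0,"dx":0.012,"dy":0.05,"dz":-0.188,"claw":0}]' | head -4
python3 -c "
from plan import *
f=eyes.grab_frame('side');cv2.imwrite('pics/s1.png',cv2.resize(f['image'][190:400,220:500],(800,600)))
show([(-.045,-.15,.063,50)]+arc(np.radians([25,35,45,55,65]),[50]*5,.17))"
```

```text
clock: 4.53
tcp_pos: [0.4851, -0.1882, 0.0687]
eef_rot: [-0.261, 0.712, 0.56, 0.333]
wrist_force: [0.6, 1.2, -0.5]
clock 4.58 tcp [ 0.486 -0.19   0.069] F [-0.1  0.2 -0.1] binder frame [-0.044 -0.189  0.069] j [-0.89  0.52  1.8   0.66  1.47 -0.94]
b [-4.5e-02 -1.5e-01  6.3e-02  5.0e+01] d [ 0.009  0.038 -0.006] a [ 0.003  0.003 -0.005]
b [-4.50e-02 -1.62e-01  8.30e-02  5.00e+01] d [0.006 0.027 0.014] a [ 0.003  0.003 -0.005]
b [-4.50e-02 -1.48e-01  1.13e-01  5.00e+01] d [0.009 0.04  0.044] a [ 0.003  0.003 -0.005]
b [-4.50e-02 -1.30e-01  1.39e-01  5.00e+01] d [0.013 0.058 0.069] a [ 0.003  0.003 -0.005]
b [-4.50e-02 -1.08e-01  1.60e-01  5.00e+01] d [0.019 0.079 0.09 ] a [ 0.003  0.003 -0.005]
b [-4.50e-02 -8.30e-02  1.77e-01  5.00e+01] d [0.025 0.103 0.108] a [ 0.003  0.003 -0.005]
```

View pics/s1.png

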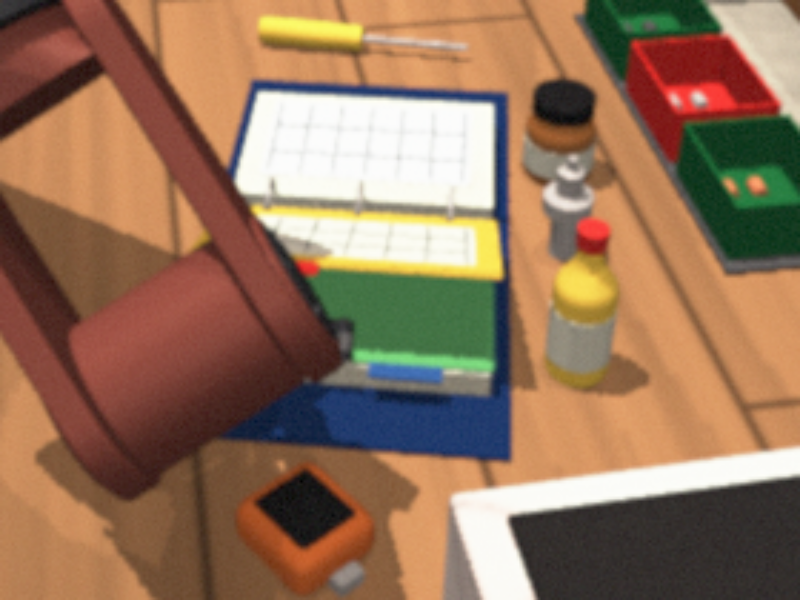

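The fingers are just outside the tab, which shows at (305,268). The leaf hasn't moved and the tape is clear. Next I go under the tab and lift.

```bash
python3 -m crank '[{"ax":0,"ay":0,"az":0,"dx":0.005,"dy":0.018,"dz":-0.006,"claw":0},{"ax":0,"ay":0,"az":0,"dx":0.008,"dy":0.033,"dz":-0.005,"claw":0},{"ax":0,"ay":0,"az":0,"dx":0.008,"dy":0.033,"dz":0.005,"claw":0},{"ax":0,"ay":0,"az":0,"dx":0.008,"dy":0.033,"dz":0.018,"claw":0},{"ax":0,"ay":0,"az":0,"dx":0.008,"dy":0.036,"dz":0.032,"claw":0},{"ax":0,"ay":0,"az":0,"dx":0.009,"dy":0.041,"dz":0.044,"claw":0},{"ax":0,"ay":0,"az":0,"dx":0.011,"dy":0.049,"dz":0.057,"claw":0},{"ax":0,"ay":0,"az":0,"dx":0.013,"dy":0.058,"dz":0.069,"claw":0}]' | head -5
python3 -c "
from plan import *
f=eyes.grab_frame('side');cv2.imwrite('pics/s2.png',cv2.resize(f['image'][190:400,220:500],(800,600)))
show(arc(np.radians([45,55,65,75,85,95]),[50]*6,.17))"
```

```text
clock: 5.25
tcp_pos: [0.4989, -0.1363, 0.1395]
eef_rot: [-0.257, 0.714, 0.559, 0.333]
wrist_force: [0.6, -0.3, -1.7]
grip_width: 0.0
clock 5.3 tcp [ 0.5   -0.135  0.142] F [1.4 1.3 1.6] binder frame [-0.044 -0.132  0.142] j [-0.81  0.35  1.86  0.71  1.51 -0.83]
b [-4.50e-02 -1.30e-01  1.39e-01  5.00e+01] d [-0.001  0.003 -0.003] a [ 0.005  0.008 -0.001]
b [-4.50e-02 -1.08e-01  1.60e-01  5.00e+01] d [0.004 0.023 0.018] a [ 0.005  0.008 -0.001]
b [-4.50e-02 -8.30e-02  1.77e-01  5.00e+01] d [0.01  0.048 0.035] a [ 0.005  0.008 -0.001]
b [-4.50e-02 -5.50e-02  1.89e-01  5.00e+01] d [0.017 0.075 0.047] a [ 0.005  0.008 -0.001]
b [-4.50e-02 -2.50e-02  1.96e-01  5.00e+01] d [0.025 0.104 0.055] a [ 0.005  0.008 -0.001]
b [-4.50e-02  6.00e-03  1.98e-01  5.00e+01] d [0.032 0.134 0.056] a [ 0.005  0.008 -0.001]
```

View pics/s2.png

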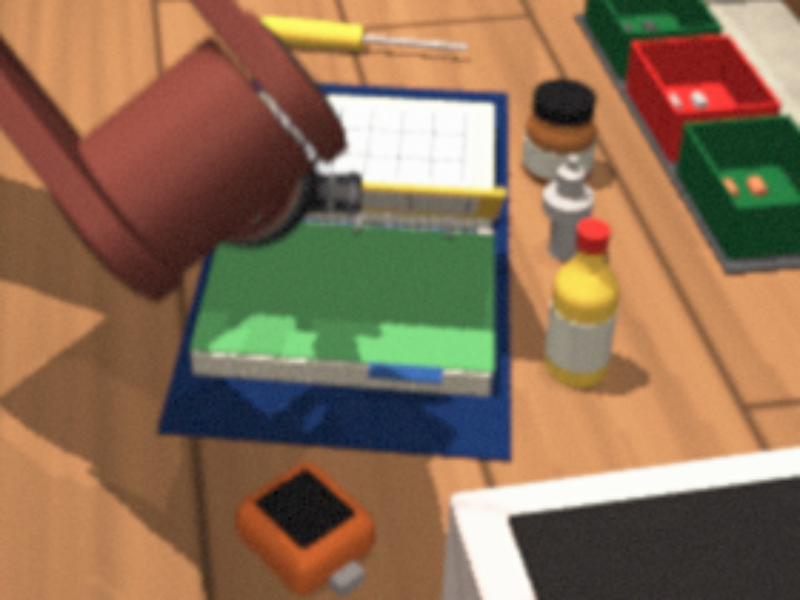

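The leaf has come up, with its edge at about (430,195), and the green leaf still lies flat. I carry on along the arc.

```bash
python3 -m crank '[{"ax":0,"ay":0,"az":0,"dx":0.002,"dy":0.012,"dz":0.006,"claw":0},{"ax":0,"ay":0,"az":0,"dx":0.005,"dy":0.025,"dz":0.015,"claw":0},{"ax":0,"ay":0,"az":0,"dx":0.008,"dy":0.037,"dz":0.023,"claw":0},{"ax":0,"ay":0,"az":0,"dx":0.011,"dy":0.05,"dz":0.031,"claw":0},{"ax":0,"ay":0,"az":0,"dx":0.015,"dy":0.063,"dz":0.037,"claw":0},{"ax":0,"ay":0,"az":0,"dx":0.018,"dy":0.076,"dz":0.042,"claw":0},{"ax":0,"ay":0,"az":0,"dx":0.021,"dy":0.09,"dz":0.046,"claw":0},{"ax":0,"ay":0,"az":0,"dx":0.025,"dy":0.104,"dz":0.05,"claw":0}]' | head -5
python3 -c "
from plan import *
show(arc(np.radians([85,95,105,115,125,135]),[50,47,44,41,38,35],.165))"
```

```text
clock: 5.97
tcp_pos: [0.5231, -0.0294, 0.1873]
eef_rot: [-0.259, 0.714, 0.559, 0.333]
wrist_force: [0.1, -0.1, -0.4]
grip_width: -0.0002
clock 5.97 tcp [ 0.523 -0.029  0.187] F [ 0.1 -0.1 -0.4] binder frame [-0.047 -0.024  0.187] j [-0.63  0.21  1.94  0.79  1.46 -0.68]
b [-4.50e-02 -2.50e-02  1.91e-01  5.00e+01] d [ 0.001 -0.001  0.004] a [ 0.002  0.002 -0.001]
b [-4.50e-02  5.00e-03  1.93e-01  4.70e+01] d [0.009 0.028 0.006] a [-0.049  0.015 -0.001]
b [-4.50e-02  3.50e-02  1.89e-01  4.40e+01] d [0.016 0.057 0.002] a [-0.099  0.027 -0.001]
b [-0.045  0.063  0.18  41.   ] d [ 0.023  0.084 -0.007] a [-0.15   0.04  -0.001]
b [-0.045  0.09   0.166 38.   ] d [ 0.029  0.11  -0.021] a [-0.201  0.053 -0.001]
b [-0.045  0.114  0.148 35.   ] d [ 0.035  0.133 -0.04 ] a [-0.252  0.065 -0.001]
```

```bash
python3 -m crank '[{"ax":-0.025,"ay":0.007,"az":0,"dx":0.005,"dy":0.014,"dz":0.005,"claw":0},{"ax":-0.05,"ay":0.015,"az":0,"dx":0.009,"dy":0.028,"dz":0.006,"claw":0},{"ax":-0.075,"ay":0.02,"az":0,"dx":0.012,"dy":0.042,"dz":0.004,"claw":0},{"ax":-0.1,"ay":0.027,"az":0,"dx":0.016,"dy":0.057,"dz":0.001,"claw":0},{"ax":-0.125,"ay":0.033,"az":0,"dx":0.02,"dy":0.071,"dz":-0.003,"claw":0},{"ax":-0.15,"ay":0.04,"az":0,"dx":0.023,"dy":0.084,"dz":-0.008,"claw":0},{"ax":-0.175,"ay":0.046,"az":0,"dx":0.026,"dy":0.097,"dz":-0.014,"claw":0},{"ax":-0.2,"ay":0.053,"az":0,"dx":0.029,"dy":0.11,"dz":-0.021,"claw":0}]' | head -5
python3 -c "
from plan import *
f=eyes.grab_frame('side');cv2.imwrite('pics/s3.png',cv2.resize(f['image'][150:400,200:533],(800,600)))
show(arc(np.radians([125,135,145,155,165,172,178]),[38,35,32,29,26,24,22],.162))"
```

```text
clock: 6.63
tcp_pos: [0.552, 0.0807, 0.1662]
eef_rot: [-0.201, 0.745, 0.583, 0.257]
wrist_force: [0.5, -0.4, -0.4]
grip_width: -0.0002
clock 6.68 tcp [0.551 0.083 0.166] F [-1.7  1.5  0.7] binder frame [-0.047  0.092  0.166] j [-0.33  0.14  1.97  0.72  1.21 -0.41]
b [-0.045  0.088  0.164 38.   ] d [ 0.    -0.004 -0.002] a [-0.002 -0.002 -0.004]
b [-0.045  0.111  0.146 35.   ] d [ 0.006  0.018 -0.02 ] a [-0.053  0.011 -0.004]
b [-0.045  0.131  0.123 32.   ] d [ 0.011  0.037 -0.042] a [-0.103  0.023 -0.004]
b [-0.045  0.145  0.099 29.   ] d [ 0.014  0.051 -0.066] a [-0.154  0.036 -0.004]
b [-0.045  0.155  0.074 26.   ] d [ 0.017  0.061 -0.091] a [-0.205  0.048 -0.003]
b [-0.045  0.16   0.056 24.   ] d [ 0.018  0.065 -0.11 ] a [-0.239  0.057 -0.003]
b [-0.045  0.162  0.04  22.   ] d [ 0.018  0.067 -0.126] a [-0.273  0.065 -0.003]
```

View pics/s3.png

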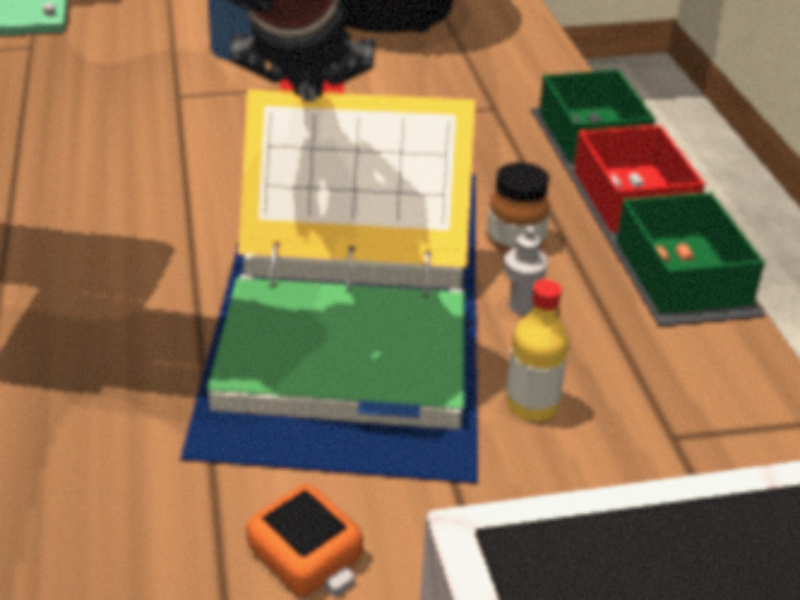

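The leaf is past upright, at about 125°, with the fingertips on the tab at (312,88) and everything else in place. Next I press it down, a little further in from the edge.

```bash
python3 -m crank '[{"ax":-0.025,"ay":0.006,"az":0,"dx":0.002,"dy":0.006,"dz":-0.011,"claw":0},{"ax":-0.05,"ay":0.012,"az":0,"dx":0.004,"dy":0.013,"dz":-0.022,"claw":0},{"ax":-0.075,"ay":0.018,"az":0,"dx":0.006,"dy":0.022,"dz":-0.033,"claw":0},{"ax":-0.1,"ay":0.023,"az":0,"dx":0.009,"dy":0.03,"dz":-0.045,"claw":0},{"ax":-0.125,"ay":0.03,"az":0,"dx":0.011,"dy":0.038,"dz":-0.057,"claw":0},{"ax":-0.15,"ay":0.036,"az":0,"dx":0.013,"dy":0.044,"dz":-0.069,"claw":0},{"ax":-0.175,"ay":0.042,"az":0,"dx":0.014,"dy":0.049,"dz":-0.081,"claw":0},{"ax":-0.2,"ay":0.048,"az":0,"dx":0.015,"dy":0.053,"dz":-0.093,"claw":0}]' | head -5
python3 -c "
from plan import *
show(arc(np.radians([165,172,178,180]),[26,24,22,22],.152))"
```

```text
clock: 7.35
tcp_pos: [0.5666, 0.1333, 0.0727]
eef_rot: [-0.14, 0.767, 0.6, 0.179]
wrist_force: [-0.4, 0.1, 1.0]
grip_width: -0.0001
clock 7.35 tcp [0.567 0.133 0.073] F [-0.4  0.1  1. ] binder frame [-0.044  0.145  0.073] j [-0.13  0.27  1.95  0.57  0.95 -0.23]
b [-0.045  0.146  0.072 26.   ] d [-0.001  0.001 -0.001] a [-0.004  0.002 -0.002]
b [-0.045  0.15   0.055 24.   ] d [-0.     0.005 -0.018] a [-0.038  0.01  -0.002]
b [-0.045  0.152  0.04  22.   ] d [ 0.     0.007 -0.033] a [-0.072  0.019 -0.002]
b [-0.045  0.152  0.035 22.   ] d [ 0.001  0.008 -0.038] a [-0.072  0.019 -0.002]
```

```bash
python3 -m crank '[{"ax":-0.02,"ay":0.005,"az":0,"dx":0,"dy":0.002,"dz":-0.008,"claw":0},{"ax":-0.035,"ay":0.01,"az":0,"dx":0,"dy":0.004,"dz":-0.016,"claw":0},{"ax":-0.05,"ay":0.013,"az":0,"dx":0,"dy":0.006,"dz":-0.023,"claw":0},{"ax":-0.07,"ay":0.019,"az":0,"dx":0,"dy":0.007,"dz":-0.029,"claw":0},{"ax":-0.07,"ay":0.019,"az":0,"dx":0,"dy":0.007,"dz":-0.034,"claw":0},{"ax":-0.07,"ay":0.019,"az":0,"dx":0,"dy":0.007,"dz":-0.037,"claw":0},{"ax":-0.07,"ay":0.019,"az":0,"dx":0,"dy":0.007,"dz":-0.038,"claw":0},{"ax":-0.07,"ay":0.019,"az":0,"dx":0,"dy":0.007,"dz":-0.038,"claw":0}]' | head -5
python3 -c "
from plan import *
show(arc(np.radians([178,180]),[22,22],.152))"
```

```text
clock: 8.02
tcp_pos: [0.567, 0.1386, 0.0349]
eef_rot: [-0.118, 0.773, 0.604, 0.151]
wrist_force: [-0.2, 0.7, 1.1]
grip_width: 0.0001
clock 8.02 tcp [0.567 0.139 0.035] F [-0.2  0.7  1.1] binder frame [-0.045  0.15   0.035] j [-0.08  0.33  1.94  0.51  0.87 -0.17]
b [-0.045  0.152  0.04  22.   ] d [0.    0.002 0.005] a [-0.002  0.    -0.   ]
b [-0.045  0.152  0.035 22.   ] d [ 0.     0.002 -0.   ] a [-0.002  0.    -0.   ]
```

```bash
python3 -m crank '[{"ax":0,"ay":0,"az":0,"dx":0,"dy":0,"dz":-0.001,"claw":0},{"ax":0,"ay":0,"az":0,"dx":0,"dy":0,"dz":-0.002,"claw":0},{"ax":0,"ay":0,"az":0,"dx":0,"dy":0,"dz":-0.003,"claw":0},{"ax":0,"ay":0,"az":0,"dx":0,"dy":0,"dz":-0.003,"claw":0},{"ax":0,"ay":0,"az":0,"dx":0,"dy":0,"dz":-0.003,"claw":0},{"ax":0,"ay":0,"az":0,"dx":0,"dy":0,"dz":-0.003,"claw":0},{"ax":0,"ay":0,"az":0,"dx":0,"dy":0,"dz":-0.003,"claw":0},{"ax":0,"ay":0,"az":0,"dx":0,"dy":0,"dz":-0.003,"claw":0}]' | head -4
python3 -c "
from plan import *
f=eyes.grab_frame('side');cv2.imwrite('pics/s4.png',cv2.resize(f['image'][150:400,200:533],(800,600)))
W=cloud(f)
for t in ['leaf']:
  r=eyes.regions_of(f,t)[0];p=W[r['pixels']];q=B.inv().apply(p[~np.isnan(p[:,0])]-C);print(r['confidence'],np.percentile(q,[5,50,95],0).round(4));print(np.polyfit(q[:,1],q[:,2],1))
"
```

```text
clock: 8.68
tcp_pos: [0.5676, 0.1386, 0.0332]
eef_rot: [-0.118, 0.773, 0.605, 0.151]
wrist_force: [-2.1, -1.5, 5.5]
0.62 [[-0.0966  0.0142  0.0265]
 [ 0.0007  0.0793  0.0298]
 [ 0.095   0.1577  0.032 ]]
[-0.0226386   0.03095044]
```

View pics/s4.png

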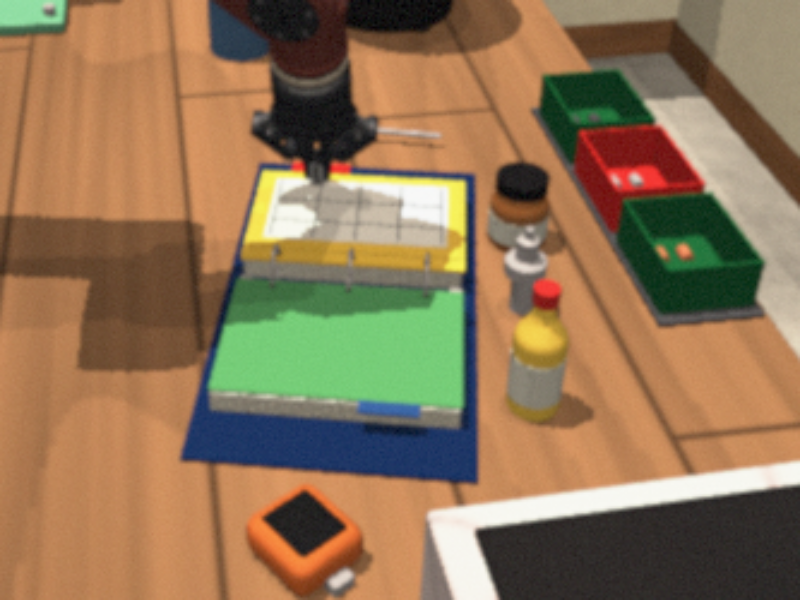

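The leaf lies flat on the left-hand page, with the tab at (320,168), its top at 30 mm and a press force of about 5 N. I retract straight up.

```bash
python3 -m crank '[{"ax":0,"ay":0,"az":0,"dx":0,"dy":0,"dz":0.004,"claw":0},{"ax":0,"ay":0,"az":0,"dx":0,"dy":0,"dz":0.012,"claw":0},{"ax":0,"ay":0,"az":0,"dx":0,"dy":0,"dz":0.03,"claw":0},{"ax":0,"ay":0,"az":0,"dx":0,"dy":0,"dz":0.06,"claw":0},{"ax":0,"ay":0,"az":0,"dx":0,"dy":0,"dz":0.1,"claw":0},{"ax":0,"ay":0,"az":0,"dx":0,"dy":0,"dz":0.13,"claw":0},{"ax":0,"ay":0,"az":0,"dx":0,"dy":0,"dz":0.15,"claw":0},{"ax":0,"ay":0,"az":0,"dx":0,"dy":0,"dz":0.15,"claw":0}]' | head -4
python3 -c "
from plan import *
f=eyes.grab_frame('side');cv2.imwrite('pics/s5.png',cv2.resize(f['image'][150:400,200:533],(800,600)))
W=cloud(f)
r=eyes.regions_of(f,'leaf')[0];p=W[r['pixels']];q=B.inv().apply(p[~np.isnan(p[:,0])]-C);print(r['confidence'],np.percentile(q,[5,50,95],0).round(4));print(np.polyfit(q[:,1],q[:,2],1))
h=cv2.cvtColor(f['image'],cv2.COLOR_BGR2HSV);m=(h[...,0]>105)&(h[...,0]<130)&(h[...,1]>80)&(W[...,2]<.012)&(W[...,0]>.4)&(W[...,0]<.69)&(abs(W[...,1]+.02)<.245)
print(cv2.minAreaRect((W[m][:,:2]*1000).astype(np.float32)))
"
```

```text
clock: 9.45
tcp_pos: [0.5713, 0.1388, 0.1895]
eef_rot: [-0.114, 0.772, 0.605, 0.156]
wrist_force: [1.6, 1.1, 0.8]
0.95 [[-0.0935  0.0146  0.0276]
 [-0.0017  0.0798  0.0299]
 [ 0.0932  0.1564  0.0322]]
[-0.00212115  0.03009402]
((573.777587890625, -18.229995727539062), (447.3494567871094, 231.43650817871094), 75.68709564208984)
```

View pics/s5.png

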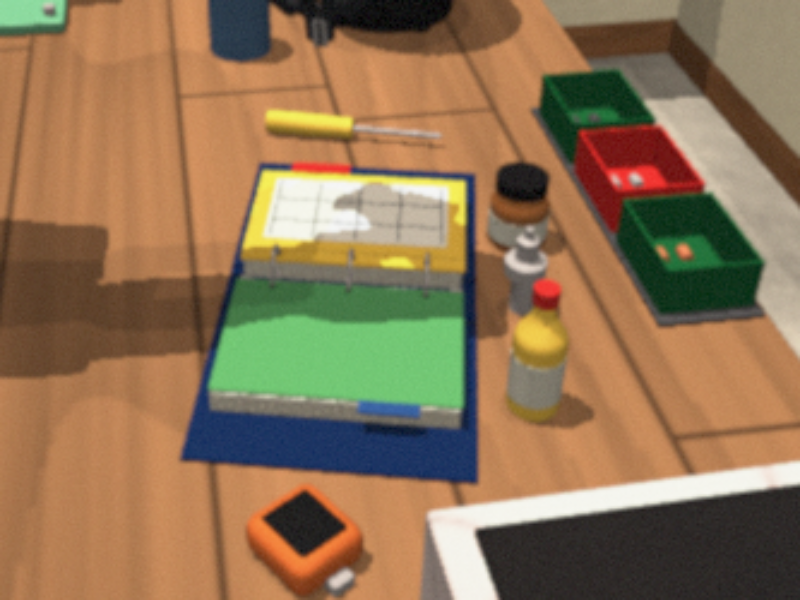

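The leaf is flat (slope about 0.002), the binder is where it started, the green leaf lies flat and the robot is clear.

```bash
python3 -c "
from plant import arm
print(arm.job_done())"
```

```text
the job is handed in; nothing more can be done
None
```

I turned the yellow leaf over the rings and pressed it flat on the left-hand page, and the last picture shows the green leaf, binder and bystanders in place; the job is handed in at about 9.5 s, though the hand-in returned no verdict.

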